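# Specimen through the two-door pass hatch

### The job

Pass the screw-cap specimen cup into the pass hatch: set it down upright on the chamber floor through the open outer door on top (lower it in, do not drop it), then slide the outer door fully shut. Only then slide the inner door on the hatch's side fully open, so that the microscope side can take the cup; the two doors must never stand open together, and the cup stays in the chamber with the outer door shut.

Things in the scene. Friction and masses are not known exactly. Their poses are not given: they have to be found in the camera images.
- specimen_cup: Screw-cap specimen cup, upright on the worktop, 68 mm tall, about 50 g: clear body 56 mm across, flat cap 62 mm across (from 56 to 68 mm above the foot). In line with it along y, some 120 mm apart, in any order: a white label roll (67 mm wide, 39 tall), a dropper bottle (36 wide, 99 tall), an open clear cup (57 wide, 36 tall). Origin: centre of its underside; z up.
- hatch: Fixed white pass hatch, 240 mm long (x, away from the robot), 168 wide (y, left), 80 high; turned up to 15 deg. Origin: centre of its underside. Far half: closed filter unit. Near half: chamber, inside x -112 to 2, y -75 to 81 mm, middle x -57, y 0, floor 5 mm above the origin; open on top (100 x 150 mm clear) and on the left (+y) except for its two bare-metal doors with dark handles.
- outer_door (a joint): Outer door: flat lid on top, slides along hatch x. Metres: 0 = shut over the chamber (stop, near the robot), 0.115 = fully open, over the filter unit (stop); starts open, 0.108 to 0.115. Handle: upright tab on the lid, 12 mm thick along x, 80 long along y, 87 to 112 mm above the hatch's origin, middle at hatch x = -106 mm + value, y = 0. Slides with about 1.5 N, stays where left.
- inner_door (a joint): Inner door: upright panel on the left (+y) side, slides along hatch x. Metres: 0 = shut (stop; starts so), 0.115 = fully open, away from the robot (stop). Handle: upright tab at its top near corner, 12 mm thick along x, 34 long along y, 87 to 112 mm above the hatch's origin, middle at hatch x = -106 mm + value, y = +99 mm. Slides with about 1.5 N, stays where left.
Things that resemble listed ones, but are neither listed nor needed, are in the scene too. Leave any brown, grey or pink look-alike of the specimen_cup alone.

How it is judged:
On the way, in this order (a step that is already met when the one before it is completed fails the run):
1. the cup stands released in the chamber, the outer door still open and the inner door shut (x of specimen_cup in the frame of hatch between -0.1 and -0.015 m and y of specimen_cup in the frame of hatch between -0.055 and 0.055 m and z of specimen_cup in the frame of hatch between -0.005 and 0.02 m and angle between specimen_cup's own z axis and vertical below 0.17 rad and contact force between the fingers and specimen_cup below 0.1 N and value of joint inner_door below 0.012 m and value of joint outer_door above 0.06 m), for 0.2 s.
2. the outer door is shut (within 12 mm) while the inner door is still shut (within 12 mm), the cup inside (x of specimen_cup in the frame of hatch between -0.1 and -0.015 m and y of specimen_cup in the frame of hatch between -0.055 and 0.055 m and z of specimen_cup in the frame of hatch between -0.005 and 0.02 m and angle between specimen_cup's own z axis and vertical below 0.17 rad and value of joint each of outer_door, inner_door below 0.012 m), for 0.2 s.
At the end, for the whole second after the job is handed in: The cup stands released and at rest on the chamber floor, upright within 10 degrees, wholly inside the chamber; the outer door is shut within 12 mm and the inner door open by 95 mm or more of its 115 mm, both at rest (x of specimen_cup in the frame of hatch between -0.1 and -0.015 m and y of specimen_cup in the frame of hatch between -0.055 and 0.055 m and z of specimen_cup in the frame of hatch between -0.005 and 0.02 m and angle between specimen_cup's own z axis and vertical below 0.17 rad and contact force between the fingers and specimen_cup below 0.1 N and value of joint outer_door below 0.012 m and value of joint inner_door above 0.095 m and linear speed of specimen_cup below 0.02 m/s and velocity of joint inner_door between -0.01 and 0.01 m/s and velocity of joint outer_door between -0.01 and 0.01 m/s); the robot touches nothing.
It fails at once if both doors open together (each by more than 18 mm) (value of joint each of outer_door, inner_door above 0.018 m).
It fails at once if the cup let go of over the chamber more than 25 mm above its floor (contact force between the fingers and specimen_cup below 0.1 N and z of specimen_cup in the frame of hatch above 0.03 m and x of specimen_cup in the frame of hatch between -0.11 and 0 m and y of specimen_cup in the frame of hatch between -0.08 and 0.08 m).
It fails at once if the cup tipped over (more than 35 degrees) (angle between specimen_cup's own z axis and vertical above 0.61 rad).
It also fails if it takes over 64 s, if anything falls off the work surface, if the arm or the gripper's body presses on something with over 40 N, if the wrist force passes 120 N, or if a joint passes its speed limit or range.

### The arm

A 7-joint arm with a two-finger parallel gripper is mounted at the origin on a cart in front of the work surface, level with it; the furniture and walls round the work are solid. World frame = base frame: x ahead of the robot, y to its left, z up, the work surface at z = 0. Lengths are in m, angles in rad, forces in N, time in s.
With the tool pointing down it reaches from about 0.4 to 0.925 m from the base axis. Payload 5.6 kg.
Tool frame: the origin (TCP) lies midway between the tips of the shut fingers; the grasp point (between the pads) lies 19 mm behind it; z points along the fingers, y is the line along which they close (so a half turn about z gives the same grasp; the last joint's range is limited). The gripper opens to 85 mm and grips with 20 to 120 N. Pads are 22 mm wide; open, the fingers measure 114 mm over their backs; the gripper's body (76 mm by 85 mm) begins 54 mm behind the grasp point. The pads swing forward as they close: fully open they stand 13 mm farther back than shut.
Start: joints at [1.095, 0.468, -0.012, 1.603, 0.006, 1.071, -0.056], TCP at [0.273, -0.59, 0.231] pointing down, gripper open.
Joint ranges: [-2.53, 2.53], [-0.31, 2.02], [-1.57, 1.55], [0.28, 2.44], [-1.29, 4.43], [0.15, 1.84], [-2.92, 2.92]. Speed limits (rad/s): [2.57, 2.57, 3.14, 3.14, 3.14, 3.14, 3.14].

### API

Orientations are given as a unit quaternion [w, x, y, z].
In Python, from workcell import env gives the robot as it stands.
- The arm moves only by the tool carry_out, never from a script. Its argument "motion" is a list of rows, each an object with "delta_pos": the shift along the tool's x, y, z in mm, a list of three; "rotation": the turn, a rotation vector about the tool's x, y, z in rad, a list of three. In form: [{"delta_pos": [dx, dy, dz], "rotation": [ax, ay, az]}, ...]. A call has 1 to 5 rows; each row shifts and turns the commanded pose from where the row before left it, along the tool's axes as they then stand; what a row does not reach is not made up. A row lasts 1/10 s, in which the tool goes at most 50 mm and 8.59 degrees, less where a joint would pass 70% of its speed; a pose out of reach is approached as far as the arm can. A call with a gripper value outside its range is refused whole. "claw" is the finger opening in mm, from 0 to 85.4, set as the call begins (left out, the last holds). The fingers move at their own pace and stop on an object; "force" is the grip in N (left out, the last holds). Time passes only in rows, so rows that do not move let the fingers close. It gives the time, the measured TCP pose, the force, the opening and the grip force at its end, in the units of the state.
- env.get_obs(): the state, without advancing time (a new reading comes with each control period).
- env.get_image(name): name is "scene" or "top" or "wrist"; returns a dict with "frame" (420x560x3 uint8, red, green, blue), "depth" (420x560 float32, m along the optical axis (not along the pixel's ray), 0 where there is no reading), "K" (3x3 intrinsics, pixels), "R" (3x3) and "t" (3): a world point X has camera coordinates R X + t. Camera axes: x right, y down, z forward; pixel columns grow to the right and rows downward; lengths in m; the calibration is good to about 2 mm. A picture is of the moment at which its call begins.
- env.finish_job(): hands the job in; it is judged then, once.
Trained networks look in a picture, given as the dict that the camera call returned (one of the last four; its "shot" number tells which), for a name from the list of things; names that differ only in an ending like _2 or _b are one class to them, and where a whole thing is asked for, a point or a joint stands for the part that bears it (a point fixed in the world has none). Each returns a list of dicts, best first, with "score" (0 to 1); they miss things now and then, are a little off and sometimes report something else, mostly with a low value. They report only what shows in the picture. A call takes as long as a camera call. They do not tell look-alikes from the thing itself.
- env.outline_of(picture, target): "mask" (420x560 bool, what is visible of it) and "centre" ([row, column] in pixels, amid what is visible of it).
- env.mark_of(picture, target): "centre" ([row, column] in pixels: a listed point, or the origin of a listed thing).
The state is a dict: "clock": time; "joints": joint angles; "joint_velocities": joint speeds; "joint_torque": joint torques, N m; "tcp_pos": TCP position; "eef_rot": TCP orientation; "wrist_force": force on the tool from outside, world axes, zero at the start; "moment": the same for the moment, N m; "width": finger opening in m; "finger_force": force on a finger pad.
Only numpy, scipy, OpenCV 4.12 (cv2) and the standard library are available. Lean on these libraries where they do the work, as an engineer would, in place of code of your own. Each camera call takes 0.05 s, during which the arm holds its last target. There are 200 camera calls.

## Working session

There is one attempt and no reset: what is moved stays moved. The work goes in short steps, Python scripts to look and compute and a tool call to move; the robot and the scene stay as the last step left them, time stands still between calls to the robot, and variables do not carry over. Pictures are saved under pics/ and viewed, at most 10 in all, crops included, and the job is handed in when it is done.

Besides the shell and the picture viewer there is one more tool, called after "Request:" in YAML: its name, and indented under it one key for each argument. carry_out: Moves the arm, as the interface text tells. Its arguments: {"type":"object","properties":{"motion":{"type":"array","items":{"type":"object","properties":{"delta_pos":{"type":"array","items":{"type":"number"}},"rotation":{"type":"array","items":{"type":"number"}}}}},"claw":{"type":"number"},"force":{"type":"number"}},"required":["motion"]}

```bash
mkdir -p pics
cat > h.py <<'E'
import numpy as np, cv2
from workcell import env
def world(p,mask=None):
    d=p["depth"];v,u=np.nonzero((d>0) if mask is None else (mask&(d>0)))
    z=d[v,u];K=p["K"]
    c=np.stack([(u-K[0,2])*z/K[0,0],(v-K[1,2])*z/K[1,1],z],1)
    return (c-p["t"])@p["R"], v,u
def save(p,n): cv2.imwrite("pics/"+n,p["frame"][:,:,::-1])
E
python3 - <<'E'
from h import *
o=env.get_obs();print(o["clock"],o["tcp_pos"],o["eef_rot"])
for n in("scene","top"):
    p=env.get_image(n);save(p,n+"1.png")
    for t in("specimen_cup","hatch","outer_door","inner_door"):
        for r in env.outline_of(p,t):
            w,_,_=world(p,r["mask"]); 
            if len(w): print(n,t,round(r["score"],2),np.round(r["centre"]),len(w),np.round(np.percentile(w,[2,50,98],axis=0),3).tolist(), p["frame"][r["mask"]].mean(0).round())
E
python3 -c "
import cv2,numpy as np
cv2.imwrite('pics/b1.png',cv2.resize(np.hstack([cv2.imread('pics/scene1.png'),cv2.imread('pics/top1.png')]),(800,300),interpolation=3))"
```

```text
0.0 [ 0.27230055 -0.58960859  0.23034722] [-8.21614239e-04  9.76684786e-01  2.14676716e-01 -2.47557734e-04]
scene specimen_cup 0.85 [181. 411.] 668 [[0.423, -0.396, -0.004], [0.443, -0.315, 0.049], [0.516, -0.299, 0.068]] [172. 111. 100.]
scene specimen_cup 0.84 [159. 298.] 533 [[0.689, -0.166, -0.003], [0.705, -0.128, 0.052], [0.745, -0.109, 0.066]] [190. 131. 147.]
scene specimen_cup 0.83 [164. 337.] 529 [[0.611, -0.255, -0.005], [0.628, -0.216, 0.047], [0.665, -0.198, 0.066]] [120.  93.  78.]
scene specimen_cup 0.74 [181. 315.] 622 [[0.568, -0.13, -0.003], [0.584, -0.095, 0.054], [0.626, -0.076, 0.067]] [131. 127. 128.]
scene hatch 0.87 [261. 188.] 9065 [[0.419, 0.215, 0.001], [0.536, 0.304, 0.063], [0.647, 0.4, 0.109]] [166. 160. 161.]
scene outer_door 0.76 [235. 174.] 2663 [[0.53, 0.219, 0.082], [0.583, 0.299, 0.085], [0.645, 0.371, 0.11]] [180. 176. 179.]
scene inner_door 0.87 [297. 157.] 476 [[0.429, 0.385, 0.012], [0.439, 0.393, 0.085], [0.535, 0.42, 0.112]] [105. 104. 106.]
top specimen_cup 0.89 [263. 429.] 799 [[0.427, -0.368, -0.0], [0.453, -0.324, 0.067], [0.483, -0.299, 0.071]] [213.  84.  72.]
top specimen_cup 0.82 [152. 332.] 653 [[0.693, -0.165, 0.007], [0.717, -0.136, 0.066], [0.749, -0.11, 0.07]] [232. 173. 191.]
top specimen_cup 0.79 [181. 369.] 699 [[0.615, -0.255, 0.009], [0.639, -0.225, 0.066], [0.671, -0.199, 0.07]] [148. 103.  76.]
top specimen_cup 0.62 [203. 320.] 643 [[0.571, -0.132, 0.023], [0.597, -0.104, 0.066], [0.626, -0.077, 0.07]] [182. 178. 174.]
top hatch 0.75 [235. 138.] 9563 [[0.427, 0.21, 0.001], [0.54, 0.303, 0.082], [0.658, 0.386, 0.11]] [199. 196. 193.]
top outer_door 0.84 [210. 142.] 3859 [[0.534, 0.216, 0.082], [0.591, 0.292, 0.087], [0.649, 0.37, 0.112]] [214. 210. 207.]
top inner_door 0.66 [263. 102.] 683 [[0.441, 0.378, 0.01], [0.481, 0.383, 0.054], [0.542, 0.414, 0.113]] [97. 95. 93.]
```

View pics/top1.png

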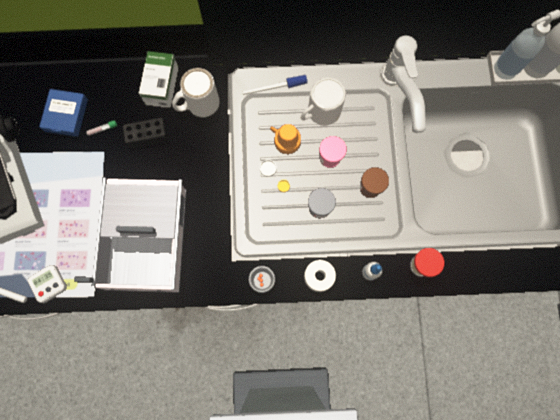

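View pics/scene1.png

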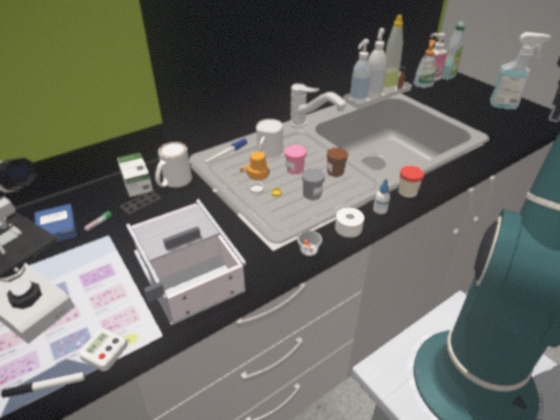

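The red-capped cup, at top (263,429), is in line with the bottle, roll and open cup, so it is the target. The hatch is at (235,140), its lid is open, and the inner door is on the left.

Run:
```python
from h import *
p=env.get_image("top")
w,v,u=world(p)
def sel(x0,x1,y0,y1,z0,z1):
    m=(w[:,0]>x0)&(w[:,0]<x1)&(w[:,1]>y0)&(w[:,1]<y1)&(w[:,2]>z0)&(w[:,2]<z1);return w[m]
def rect(q): 
    r=cv2.minAreaRect((q[:,:2]*1000).astype(np.float32)); return r,len(q),np.median(q[:,2]).round(4)
c=sel(.40,.51,-.38,-.27,.062,.075); print("cap",rect(c),cv2.minEnclosingCircle((c[:,:2]*1000).astype(np.float32)),c[:,:2].mean(0))
h=sel(.38,.7,.2,.44,.104,.12)
hi=h[h[:,1]>.365];ho=h[h[:,1]<=.365]
print("hin",rect(hi));print("hout",rect(ho))
print("lid",rect(sel(.5,.7,.18,.4,.078,.095)))
print("all",rect(sel(.38,.7,.18,.41,.072,.095)))
for t in("hatch","specimen_cup"):
  for r in env.mark_of(p,t): print(t,r["score"],r["centre"])
print(p["K"],p["R"],p["t"])
```

```text
cap (((455.32501220703125, -327.69659423828125), (60.38146209716797, 60.75050354003906), 80.95912170410156), 665, np.float64(0.0676)) ((456.09613037109375, -327.8404541015625), 32.07896423339844) [ 0.4554044  -0.32753023]
hin (((446.6897888183594, 403.2572937011719), (32.59895324707031, 12.177342414855957), 85.18399047851562), 101, np.float64(0.111))
hout (((546.9728393554688, 296.2718505859375), (79.1171646118164, 12.494723320007324), 86.96446228027344), 224, np.float64(0.1107))
lid (((580.4410400390625, 294.6602783203125), (175.13565063476562, 172.44863891601562), 85.79642486572266), 4461, np.float64(0.0863))
all (((545.895751953125, 297.2005615234375), (175.21701049804688, 241.6573486328125), 85.773681640625), 5232, np.float64(0.086))
hatch 0.75 [238.0, 147.6]
specimen_cup 0.97 [189.1, 366.1]
specimen_cup 0.85 [265.5, 419.0]
specimen_cup 0.78 [210.1, 320.1]
specimen_cup 0.78 [156.8, 332.5]
[[492.47290422   0.         274.4635635 ]
 [  0.         492.47290422 215.63872872]
 [  0.           0.           1.        ]] [[-0.04318691 -0.99905325 -0.00524273]
 [-0.97557901  0.0433022  -0.21533815]
 [ 0.2153613  -0.00418509 -0.97652547]] [0.02561082 0.57196221 1.02723673]
```

Request:
carry_out:
  motion:
    - {"delta_pos": [0, 0, 0], "rotation": [0, 0, 0.128]}
    - {"delta_pos": [0, 0, 0], "rotation": [0, 0, 0.128]}
    - {"delta_pos": [0, 0, 0], "rotation": [0, 0, 0.127]}
    - {"delta_pos": [0, 0, 0], "rotation": [0, 0, 0.127]}
    - {"delta_pos": [20, -35, 0], "rotation": [0, 0, 0]}
  claw: 85.4
  force: 30

```text
clock: 1.15
tcp_pos: [0.2906, -0.5607, 0.2312]
eef_rot: [0.002, 0.999, -0.044, -0.001]
wrist_force: [0.7, 0.1, 0.9]
width: 0.0853
finger_force: 0.0
```

Request:
carry_out:
  motion:
    - {"delta_pos": [20, -35, 0], "rotation": [0, 0, 0]}
    - {"delta_pos": [20, -35, 0], "rotation": [0, 0, 0]}
    - {"delta_pos": [20, -35, 0], "rotation": [0, 0, 0]}
    - {"delta_pos": [20, -35, 0], "rotation": [0, 0, 0]}
    - {"delta_pos": [20, -35, 0], "rotation": [0, 0, 0]}

```text
clock: 1.65
tcp_pos: [0.4092, -0.3886, 0.2316]
eef_rot: [0.0, 0.999, -0.039, 0.0]
wrist_force: [1.1, 0.1, -0.4]
width: 0.0852
finger_force: 0.0
```

Request:
carry_out:
  motion:
    - {"delta_pos": [20, -35, 0], "rotation": [0, 0, 0]}
    - {"delta_pos": [20, -30, 0], "rotation": [0, 0, 0]}
    - {"delta_pos": [0, 0, 30], "rotation": [0, 0, 0]}
    - {"delta_pos": [0, 0, 30], "rotation": [0, 0, 0]}
    - {"delta_pos": [0, 0, 0], "rotation": [0, 0, 0]}

```text
clock: 2.15
tcp_pos: [0.4512, -0.3264, 0.1679]
eef_rot: [-0.002, 0.999, -0.038, -0.003]
wrist_force: [-0.6, 0.2, -0.7]
width: 0.0852
finger_force: 0.0
```

Run:
```python
from h import *
o=env.get_obs();print(o["tcp_pos"],o["eef_rot"],o["joints"])
p=env.get_image("wrist");save(p,"wrist1.png")
w,v,u=world(p)
c=w[(abs(w[:,0]-.455)<.05)&(abs(w[:,1]+.328)<.05)&(w[:,2]>.06)&(w[:,2]<.075)]
print(len(c),cv2.minEnclosingCircle((c[:,:2]*1000).astype(np.float32)),c.mean(0))
```

```text
[ 0.45123229 -0.32643051  0.16788976] [-0.00184744  0.99926333 -0.03819981 -0.00318867] [ 0.58559678  0.39196111 -0.02414557  1.88355908  0.01202972  0.8735817
 -1.09172561]
5813 ((455.5559997558594, -329.6303405761719), 31.388212203979492) [ 0.45727776 -0.32976088  0.06766419]
```

View pics/wrist1.png

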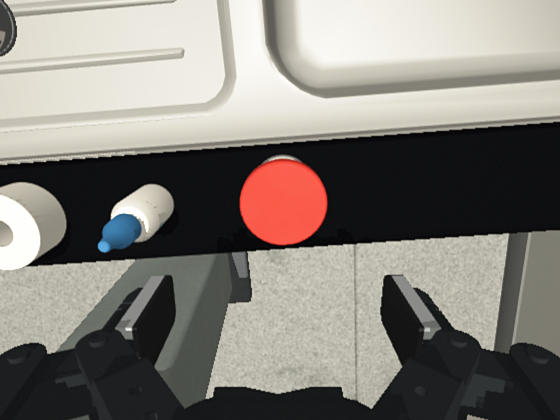

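The wrist view shows the red cap at (204,284), centred between the open fingers. I'll go down, grip and lift.

Request:
carry_out:
  motion:
    - {"delta_pos": [4, 2, 30], "rotation": [0, 0, 0]}
    - {"delta_pos": [0, 0, 30], "rotation": [0, 0, 0]}
    - {"delta_pos": [0, 0, 30], "rotation": [0, 0, 0]}
    - {"delta_pos": [0, 0, 30], "rotation": [0, 0, 0]}
    - {"delta_pos": [0, 0, 17], "rotation": [0, 0, 0]}

```text
clock: 2.7
tcp_pos: [0.4573, -0.3312, 0.0339]
eef_rot: [0.0, 0.999, -0.039, 0.0]
wrist_force: [-0.9, 0.1, 1.7]
width: 0.0859
finger_force: 0.0
```

Request:
carry_out:
  motion:
    - {"delta_pos": [0, 0, 0], "rotation": [0, 0, 0]}
    - {"delta_pos": [0, 0, 0], "rotation": [0, 0, 0]}
    - {"delta_pos": [0, 0, 0], "rotation": [0, 0, 0]}
    - {"delta_pos": [0, 0, 0], "rotation": [0, 0, 0]}
    - {"delta_pos": [0, 0, 0], "rotation": [0, 0, 0]}
  claw: 50
  force: 30

```text
clock: 3.2
tcp_pos: [0.4582, -0.3313, 0.0358]
eef_rot: [0.001, 0.999, -0.039, 0.001]
wrist_force: [0.4, 0.5, 6.1]
width: 0.0606
finger_force: 32.9
```

Request:
carry_out:
  motion:
    - {"delta_pos": [0, 0, 0], "rotation": [0, 0, 0]}
    - {"delta_pos": [0, 0, 0], "rotation": [0, 0, 0]}
    - {"delta_pos": [0, 0, 0], "rotation": [0, 0, 0]}

```text
clock: 3.5
tcp_pos: [0.4582, -0.3313, 0.0358]
eef_rot: [0.001, 0.999, -0.039, 0.001]
wrist_force: [0.1, 1.1, 7.0]
width: 0.0606
finger_force: 32.9
```

Request:
carry_out:
  motion:
    - {"delta_pos": [0, 0, -20], "rotation": [0, 0, 0]}
    - {"delta_pos": [0, 0, -35], "rotation": [0, 0, 0]}
    - {"delta_pos": [0, 0, -35], "rotation": [0, 0, 0]}
    - {"delta_pos": [0, 0, -35], "rotation": [0, 0, 0]}
    - {"delta_pos": [0, 0, -35], "rotation": [0, 0, 0]}

```text
clock: 4.0
tcp_pos: [0.4568, -0.3303, 0.1959]
eef_rot: [-0.0, 0.999, -0.039, -0.0]
wrist_force: [0.6, -0.1, -0.5]
width: 0.0604
finger_force: 32.9
```

Request:
carry_out:
  motion:
    - {"delta_pos": [0, -15, 0], "rotation": [0, 0, 0]}
    - {"delta_pos": [0, -25, 0], "rotation": [0, 0, 0]}
    - {"delta_pos": [0, -35, 0], "rotation": [0, 0, 0]}
    - {"delta_pos": [0, -35, 0], "rotation": [0, 0, 0]}
    - {"delta_pos": [0, -35, 0], "rotation": [0, 0, 0]}

```text
clock: 4.5
tcp_pos: [0.4677, -0.1841, 0.1938]
eef_rot: [-0.0, 0.999, -0.039, -0.0]
wrist_force: [0.4, 0.8, -0.6]
width: 0.0605
finger_force: 32.9
```

Request:
carry_out:
  motion:
    - {"delta_pos": [0, -35, 0], "rotation": [0, 0, 0]}
    - {"delta_pos": [0, -35, 0], "rotation": [0, 0, 0]}
    - {"delta_pos": [0, -35, 0], "rotation": [0, 0, 0]}
    - {"delta_pos": [0, -35, 0], "rotation": [0, 0, 0]}
    - {"delta_pos": [0, -35, 0], "rotation": [0, 0, 0]}

```text
clock: 5.0
tcp_pos: [0.4811, -0.0098, 0.1938]
eef_rot: [0.0, 0.999, -0.038, -0.0]
wrist_force: [0.8, 0.5, -1.1]
width: 0.0602
finger_force: 32.9
```

Request:
carry_out:
  motion:
    - {"delta_pos": [-5, -35, 0], "rotation": [0, 0, 0]}
    - {"delta_pos": [-5, -35, 0], "rotation": [0, 0, 0]}
    - {"delta_pos": [-5, -35, 0], "rotation": [0, 0, 0]}
    - {"delta_pos": [-5, -35, 0], "rotation": [0, 0, 0]}
    - {"delta_pos": [0, -35, 0], "rotation": [0, 0, 0]}

```text
clock: 5.5
tcp_pos: [0.474, 0.166, 0.1938]
eef_rot: [0.0, 0.999, -0.038, -0.001]
wrist_force: [0.2, 0.6, -1.3]
width: 0.0605
finger_force: 32.9
```

Request:
carry_out:
  motion:
    - {"delta_pos": [0, -35, 0], "rotation": [0, 0, 0]}
    - {"delta_pos": [0, -20, 0], "rotation": [0, 0, 0]}
    - {"delta_pos": [0, -10, 0], "rotation": [0, 0, 0]}
    - {"delta_pos": [0, 0, 0], "rotation": [0, 0, 0]}
    - {"delta_pos": [0, 0, 0], "rotation": [0, 0, 0]}

```text
clock: 6.0
tcp_pos: [0.4802, 0.228, 0.1938]
eef_rot: [0.001, 0.999, -0.039, -0.0]
wrist_force: [0.1, -1.0, -0.9]
width: 0.0607
finger_force: 32.9
```

Run:
```python
from h import *
o=env.get_obs();print(o["clock"],o["tcp_pos"],o["eef_rot"],o["joints"],o["width"],o["finger_force"])
p=env.get_image("wrist");save(p,"wrist2.png")
w,v,u=world(p)
def rect(q): return cv2.minAreaRect((q[:,:2]*1000).astype(np.float32)),len(q)
b=(w[:,0]>.40)&(w[:,0]<.7)&(w[:,1]>.18)&(w[:,1]<.45)
h=w[b&(w[:,2]>.107)&(w[:,2]<.116)]
print(rect(h[h[:,1]>.375]),rect(h[(h[:,1]<.35)&(h[:,0]>.52)]))
s=env.get_image("scene");save(s,"scene2.png")
cv2.imwrite("pics/c2.png",np.hstack([cv2.resize(s["frame"][120:330,80:290,::-1],(400,400)),cv2.resize(p["frame"][:,:,::-1],(400,400))]))
```

```text
6.0 [0.48020791 0.22796708 0.19381641] [ 6.67895939e-04  9.99235258e-01 -3.90933285e-02 -4.05626253e-04] [-0.2519014   0.33833642 -0.3071222   1.91112345  0.12806836  0.91226151
 -2.27039019] 0.06065692583857146 32.93020922501455
(((446.7264709472656, 401.77587890625), (34.45404815673828, 11.822576522827148), 85.39497375488281), 784) (((547.1845703125, 295.76171875), (79.5633544921875, 12.06147575378418), 86.12166595458984), 2523)
```

View pics/c2.png

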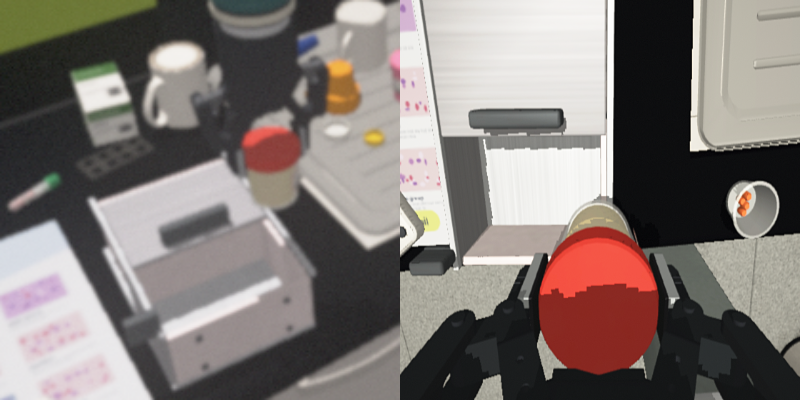

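The cup is held upright. The chamber, at right-panel (540,180), is open, and the handles confirm the hatch pose. Next I move over the chamber.

Request:
carry_out:
  motion:
    - {"delta_pos": [1, -15, 0], "rotation": [0, 0, 0]}
    - {"delta_pos": [2, -25, 0], "rotation": [0, 0, 0]}
    - {"delta_pos": [2, -22, 0], "rotation": [0, 0, 0]}
    - {"delta_pos": [0, -10, 0], "rotation": [0, 0, 0]}
    - {"delta_pos": [0, 0, 0], "rotation": [0, 0, 0]}

```text
clock: 6.6
tcp_pos: [0.4906, 0.3024, 0.1941]
eef_rot: [-0.0, 0.999, -0.038, -0.0]
wrist_force: [-0.5, 0.4, 0.6]
width: 0.0601
finger_force: 32.9
```

Request:
carry_out:
  motion:
    - {"delta_pos": [0, 0, 0], "rotation": [0, 0, 0]}
    - {"delta_pos": [0, 0, 0], "rotation": [0, 0, 0]}

```text
clock: 6.8
tcp_pos: [0.4912, 0.2993, 0.1941]
eef_rot: [0.001, 0.999, -0.039, -0.0]
wrist_force: [-0.0, 0.4, 0.1]
width: 0.0603
finger_force: 32.9
```

Run:
```python
from h import *
o=env.get_obs();print(o["clock"],o["tcp_pos"],o["eef_rot"],o["joints"],o["wrist_force"])
p=env.get_image("top");w,v,u=world(p);f=p["frame"][v,u].astype(int)
m=(f[:,0]>150)&(f[:,1]<110)&(abs(w[:,0]-.488)<.06)&(abs(w[:,1]-.3)<.06)&(w[:,2]>.1)
c=w[m];print(len(c),np.percentile(c,[2,50,98],axis=0) if len(c) else 0)
```

```text
6.8 [0.49115696 0.29930803 0.1941345 ] [ 5.31290656e-04  9.99223416e-01 -3.93989489e-02 -6.70427565e-05] [-0.35642329  0.40968762 -0.3157989   1.80793728  0.15374439  0.94859001
 -2.38738692] [-0.02205187  0.42763007  0.07377524]
0 0
```

Request:
carry_out:
  motion:
    - {"delta_pos": [0, 0, 20], "rotation": [0, 0, 0]}
    - {"delta_pos": [0, 0, 25], "rotation": [0, 0, 0]}
    - {"delta_pos": [0, 0, 25], "rotation": [0, 0, 0]}
    - {"delta_pos": [0, 0, 20], "rotation": [0, 0, 0]}
    - {"delta_pos": [0, 0, 15], "rotation": [0, 0, 0]}

```text
clock: 7.35
tcp_pos: [0.4908, 0.2995, 0.088]
eef_rot: [0.001, 0.999, -0.039, -0.0]
wrist_force: [0.1, -0.6, -1.0]
width: 0.0607
finger_force: 32.9
```

Request:
carry_out:
  motion:
    - {"delta_pos": [0, 0, 15], "rotation": [0, 0, 0]}
    - {"delta_pos": [0, 0, 12], "rotation": [0, 0, 0]}
    - {"delta_pos": [0, 0, 10], "rotation": [0, 0, 0]}
    - {"delta_pos": [0, 0, 4], "rotation": [0, 0, 0]}
    - {"delta_pos": [0, 0, 0], "rotation": [0, 0, 0]}

```text
clock: 7.85
tcp_pos: [0.4908, 0.3007, 0.0478]
eef_rot: [0.0, 0.999, -0.039, -0.0]
wrist_force: [0.4, -0.1, -0.6]
width: 0.0603
finger_force: 32.9
```

Request:
carry_out:
  motion:
    - {"delta_pos": [0, 0, 2], "rotation": [0, 0, 0]}
    - {"delta_pos": [0, 0, 2], "rotation": [0, 0, 0]}
    - {"delta_pos": [0, 0, 0], "rotation": [0, 0, 0]}

```text
clock: 8.15
tcp_pos: [0.4911, 0.3008, 0.0444]
eef_rot: [-0.0, 0.999, -0.039, 0.0]
wrist_force: [0.5, 0.3, -0.6]
width: 0.0603
finger_force: 32.9
```

Request:
carry_out:
  motion:
    - {"delta_pos": [0, 0, 2], "rotation": [0, 0, 0]}
    - {"delta_pos": [0, 0, 1], "rotation": [0, 0, 0]}
    - {"delta_pos": [0, 0, 0], "rotation": [0, 0, 0]}

```text
clock: 8.45
tcp_pos: [0.4909, 0.3006, 0.0411]
eef_rot: [0.0, 0.999, -0.039, -0.0]
wrist_force: [-0.2, -0.1, 0.4]
width: 0.0604
finger_force: 32.9
```

Request:
carry_out:
  motion:
    - {"delta_pos": [0, 0, 1], "rotation": [0, 0, 0]}
    - {"delta_pos": [0, 0, 0], "rotation": [0, 0, 0]}

```text
clock: 8.65
tcp_pos: [0.4912, 0.3008, 0.0409]
eef_rot: [0.0, 0.999, -0.039, 0.0]
wrist_force: [-0.3, -1.3, 4.1]
width: 0.0604
finger_force: 33.2
```

Contact with the floor at the expected height. I'll release and retreat.

Request:
carry_out:
  motion:
    - {"delta_pos": [0, 0, 0], "rotation": [0, 0, 0]}
    - {"delta_pos": [0, 0, 0], "rotation": [0, 0, 0]}
    - {"delta_pos": [0, 0, 0], "rotation": [0, 0, 0]}
    - {"delta_pos": [0, 0, 0], "rotation": [0, 0, 0]}
    - {"delta_pos": [0, 0, 0], "rotation": [0, 0, 0]}
  claw: 85.4

```text
clock: 9.15
tcp_pos: [0.491, 0.3007, 0.0402]
eef_rot: [0.0, 0.999, -0.039, -0.0]
wrist_force: [0.3, -0.0, -0.4]
width: 0.0857
finger_force: 0.0
```

Request:
carry_out:
  motion:
    - {"delta_pos": [0, 0, -10], "rotation": [0, 0, 0]}
    - {"delta_pos": [0, 0, -20], "rotation": [0, 0, 0]}
    - {"delta_pos": [0, 0, -30], "rotation": [0, 0, 0]}
    - {"delta_pos": [0, 0, -35], "rotation": [0, 0, 0]}
    - {"delta_pos": [0, 0, -35], "rotation": [0, 0, 0]}

```text
clock: 9.65
tcp_pos: [0.4908, 0.3007, 0.1721]
eef_rot: [-0.0, 0.999, -0.039, -0.0]
wrist_force: [0.6, 0.6, -0.3]
width: 0.0854
finger_force: 0.0
```

Request:
carry_out:
  motion:
    - {"delta_pos": [0, 0, -35], "rotation": [0, 0, 0]}
    - {"delta_pos": [0, 0, -20], "rotation": [0, 0, 0]}
    - {"delta_pos": [0, 0, 0], "rotation": [0, 0, 0]}
  claw: 20

```text
clock: 9.95
tcp_pos: [0.4926, 0.302, 0.2296]
eef_rot: [-0.002, 0.999, -0.039, 0.003]
wrist_force: [0.7, 0.1, -0.1]
width: 0.0441
finger_force: 0.0
```

Run:
```python
from h import *
o=env.get_obs();print(o["clock"],o["tcp_pos"],o["eef_rot"],o["joints"],o["width"])
p=env.get_image("wrist");s=env.get_image("scene")
w,v,u=world(p);O=np.array([.545,.2954]);a=np.radians(-4.3);R=np.array([[np.cos(a),-np.sin(a)],[np.sin(a),np.cos(a)]])
f=p["frame"][v,u].astype(int);q=(w[:,:2]-O)@R
m=(f[:,0]>120)&(f[:,1]<f[:,0]*.6)&(w[:,2]>.06)&(w[:,2]<.085)&(abs(q[:,1])<.1)
print(m.sum(),np.percentile(np.c_[q,w[:,2]][m],[1,50,99],axis=0) if m.any() else 0)
h=q[(w[:,2]>.107)&(w[:,2]<.116)&(abs(q[:,0])<.13)&(abs(q[:,1])<.13)]
for k in(h[h[:,1]>.075],h[abs(h[:,1])<.05]): print(len(k),cv2.minAreaRect((k*1000).astype(np.float32)) if len(k) else 0)
cv2.imwrite("pics/c3.png",np.hstack([cv2.resize(s["frame"][120:330,80:290,::-1],(400,400)),cv2.resize(p["frame"][:,:,::-1],(400,400))]))
```

```text
9.95 [0.49257564 0.30196163 0.22959414] [-0.00197689  0.99924691 -0.03862471  0.00313721] [-0.34765439  0.37091369 -0.32759818  1.77468942  0.13921342  1.01105887
 -2.37585102] 0.04407672646433789
3865 [[-0.0841435  -0.02647614  0.06572143]
 [-0.05434276  0.00236539  0.07276556]
 [-0.02600034  0.03041344  0.074415  ]]
574 ((-105.65926361083984, 99.06340026855469), (11.658319473266602, 33.60258865356445), 0.4666225016117096)
1856 ((2.118720054626465, 0.8701553344726562), (12.109017372131348, 79.95931243896484), 0.39210066199302673)
```

View pics/c3.png

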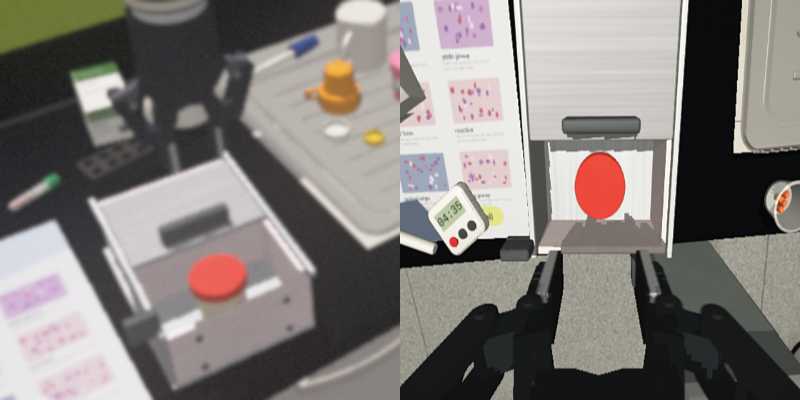

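The cup stands upright in the chamber at hatch (-55, 2) mm, the cap showing at (600,185). The door handles are where I expected them. I'll shut the fingers and go behind the lid tab.

Request:
carry_out:
  motion:
    - {"delta_pos": [15, 1, 0], "rotation": [0, 0, 0]}
    - {"delta_pos": [25, 0, 0], "rotation": [0, 0, 0]}
    - {"delta_pos": [25, 0, 0], "rotation": [0, 0, 0]}
    - {"delta_pos": [17, 0, 0], "rotation": [0, 0, 0]}
    - {"delta_pos": [0, 0, 0], "rotation": [0, 0, 0]}
  claw: 0

```text
clock: 10.55
tcp_pos: [0.5753, 0.2913, 0.2229]
eef_rot: [0.001, 0.999, -0.04, -0.001]
wrist_force: [-0.0, -0.7, 0.4]
width: 0.0
finger_force: 0.0
```

Request:
carry_out:
  motion:
    - {"delta_pos": [0, 0, 25], "rotation": [0, 0, 0]}
    - {"delta_pos": [0, 0, 25], "rotation": [0, 0, 0]}
    - {"delta_pos": [0, 0, 25], "rotation": [0, 0, 0]}
    - {"delta_pos": [0, 0, 25], "rotation": [0, 0, 0]}
    - {"delta_pos": [0, 0, 0], "rotation": [0, 0, 0]}

```text
clock: 11.05
tcp_pos: [0.5696, 0.2917, 0.1205]
eef_rot: [0.002, 0.999, -0.038, -0.004]
wrist_force: [-0.5, -0.1, -0.1]
width: 0.0001
finger_force: 0.0
```

```bash
cat >> h.py <<'E'
O=np.array([.545,.2954]);a=np.radians(-4.3);R=np.array([[np.cos(a),-np.sin(a)],[np.sin(a),np.cos(a)]])
def hf(): 
    o=env.get_obs(); return o["clock"],((o["tcp_pos"][:2]-O)@R*1000).round(1),round(o["tcp_pos"][2]*1000,1),o["wrist_force"].round(1),o["width"],o["joints"].round(2)
E
python3 -c "from h import *;print(hf())"
```

```text
(11.05, array([24.8, -1.8]), np.float64(120.5), array([-0.5, -0.1, -0.1]), 8.226694139895719e-05, array([-0.33,  0.6 , -0.27,  1.69,  0.2 ,  0.89, -2.33]))
```

Request:
carry_out:
  motion:
    - {"delta_pos": [3, -2, 8], "rotation": [0, 0, 0]}
    - {"delta_pos": [0, 0, 8], "rotation": [0, 0, 0]}
    - {"delta_pos": [0, 0, 6], "rotation": [0, 0, 0]}
    - {"delta_pos": [0, 0, 0], "rotation": [0, 0, 0]}
    - {"delta_pos": [0, 0, 0], "rotation": [0, 0, 0]}

```text
clock: 11.55
tcp_pos: [0.5759, 0.2952, 0.1036]
eef_rot: [-0.0, 0.999, -0.039, 0.0]
wrist_force: [0.6, 0.2, 0.8]
width: -0.0001
finger_force: 0.0
```

```bash
python3 -c "from h import *;print(hf())"
```

```text
(11.55, array([30.9,  2.2]), np.float64(103.6), array([0.6, 0.2, 0.8]), -0.00013423854171567144, array([-0.33,  0.63, -0.27,  1.69,  0.21,  0.85, -2.34]))
```

Request:
carry_out:
  motion:
    - {"delta_pos": [0, 0, 5], "rotation": [0, 0, 0]}
    - {"delta_pos": [-8, 1, 0], "rotation": [0, 0, 0]}
    - {"delta_pos": [-8, 0, 0], "rotation": [0, 0, 0]}
    - {"delta_pos": [-12, 0, 0], "rotation": [0, 0, 0]}
    - {"delta_pos": [-12, 0, 0], "rotation": [0, 0, 0]}

```text
clock: 12.05
tcp_pos: [0.5351, 0.2968, 0.0984]
eef_rot: [0.0, 0.999, -0.039, 0.0]
wrist_force: [2.1, -1.6, -1.3]
width: 0.0001
finger_force: 1.1
```

Request:
carry_out:
  motion:
    - {"delta_pos": [-12, 0, 0], "rotation": [0, 0, 0]}
    - {"delta_pos": [-12, 0, 0], "rotation": [0, 0, 0]}
    - {"delta_pos": [-12, 0, 0], "rotation": [0, 0, 0]}
    - {"delta_pos": [-12, 0, 0], "rotation": [0, 0, 0]}
    - {"delta_pos": [0, 0, 0], "rotation": [0, 0, 0]}

```text
clock: 12.55
tcp_pos: [0.4854, 0.3019, 0.0983]
eef_rot: [-0.0, 0.999, -0.038, -0.001]
wrist_force: [-0.2, 0.4, 0.1]
width: -0.0
finger_force: 0.0
```

```bash
python3 -c "from h import *;print(hf())"
```

```text
(12.55, array([-59.9,   2. ]), np.float64(98.3), array([-0.2,  0.4,  0.1]), -2.0670171644886994e-05, array([-0.39,  0.53, -0.28,  1.88,  0.21,  0.76, -2.43]))
```

Pushing works (≈2 N). I'll continue to the stop, about 30 mm further.

Request:
carry_out:
  motion:
    - {"delta_pos": [-8, 0, 0], "rotation": [0, 0, 0]}
    - {"delta_pos": [-8, 0, 0], "rotation": [0, 0, 0]}
    - {"delta_pos": [-6, 0, 0], "rotation": [0, 0, 0]}
    - {"delta_pos": [-5, 0, 0], "rotation": [0, 0, 0]}
    - {"delta_pos": [0, 0, 0], "rotation": [0, 0, 0]}

```text
clock: 13.05
tcp_pos: [0.4599, 0.3032, 0.0982]
eef_rot: [0.0, 0.999, -0.038, -0.001]
wrist_force: [-0.2, -0.1, -0.4]
width: 0.0
finger_force: 0.0
```

Request:
carry_out:
  motion:
    - {"delta_pos": [-2, 0, 0], "rotation": [0, 0, 0]}
    - {"delta_pos": [-2, 0, 0], "rotation": [0, 0, 0]}
    - {"delta_pos": [0, 0, 0], "rotation": [0, 0, 0]}

```text
clock: 13.35
tcp_pos: [0.4569, 0.3032, 0.0981]
eef_rot: [0.0, 0.999, -0.039, -0.0]
wrist_force: [0.5, 0.1, 0.1]
width: 0.0003
finger_force: 0.3
```

```bash
python3 -c "from h import *;print(hf())"
```

```text
(13.35, array([-88.4,   1.1]), np.float64(98.1), array([0.5, 0.1, 0.1]), 0.0003204232141433821, array([-0.42,  0.5 , -0.29,  1.94,  0.21,  0.73, -2.47]))
```

Request:
carry_out:
  motion:
    - {"delta_pos": [-2, 0, 0], "rotation": [0, 0, 0]}
    - {"delta_pos": [-2, 0, 0], "rotation": [0, 0, 0]}
    - {"delta_pos": [0, 0, 0], "rotation": [0, 0, 0]}

```text
clock: 13.65
tcp_pos: [0.4555, 0.3033, 0.0983]
eef_rot: [-0.001, 0.999, -0.039, 0.002]
wrist_force: [7.4, -0.1, -5.4]
width: -0.0002
finger_force: 3.8
```

```bash
python3 -c "from h import *;print(hf())"
```

```text
(13.65, array([-89.8,   1.2]), np.float64(98.3), array([ 7.4, -0.1, -5.4]), -0.00017283947678716266, array([-0.42,  0.5 , -0.29,  1.94,  0.21,  0.73, -2.48]))
```

Request:
carry_out:
  motion:
    - {"delta_pos": [6, 0, 0], "rotation": [0, 0, 0]}
    - {"delta_pos": [4, 0, -15], "rotation": [0, 0, 0]}
    - {"delta_pos": [0, 0, -30], "rotation": [0, 0, 0]}
    - {"delta_pos": [0, 0, -35], "rotation": [0, 0, 0]}
    - {"delta_pos": [0, 0, -20], "rotation": [0, 0, 0]}

```text
clock: 14.15
tcp_pos: [0.4632, 0.3035, 0.2006]
eef_rot: [-0.001, 0.999, -0.038, 0.0]
wrist_force: [0.1, 0.3, 0.2]
width: -0.0001
finger_force: 0.0
```

Request:
carry_out:
  motion:
    - {"delta_pos": [-11, -20, 0], "rotation": [0, 0, 0]}
    - {"delta_pos": [-11, -25, 0], "rotation": [0, 0, 0]}
    - {"delta_pos": [-11, -25, 0], "rotation": [0, 0, 0]}
    - {"delta_pos": [-11, -20, 0], "rotation": [0, 0, 0]}
    - {"delta_pos": [-8, -8, 0], "rotation": [0, 0, 0]}

```text
clock: 14.65
tcp_pos: [0.4169, 0.4066, 0.1981]
eef_rot: [-0.0, 0.999, -0.037, -0.001]
wrist_force: [0.1, -0.8, 0.1]
width: -0.0002
finger_force: 0.0
```

Request:
carry_out:
  motion:
    - {"delta_pos": [0, 0, 0], "rotation": [0, 0, 0]}
    - {"delta_pos": [0, 0, 0], "rotation": [0, 0, 0]}

```text
clock: 14.85
tcp_pos: [0.419, 0.4034, 0.198]
eef_rot: [0.001, 0.999, -0.039, -0.0]
wrist_force: [0.2, 0.3, 1.3]
width: -0.0
finger_force: 0.0
```

Run:
```python
from h import *
print(hf())
p=env.get_image("wrist");s=env.get_image("scene");t=env.get_image("top")
for n,x in(("w",p),("s",s),("t",t)):
    w,v,u=world(x);q=(w[:,:2]-O)@R
    h=q[(w[:,2]>.104)&(w[:,2]<.116)&(abs(q[:,0])<.13)&(abs(q[:,1])<.13)]
    for k in(h[h[:,1]>.075],h[abs(h[:,1])<.05]): print(n,len(k),cv2.minAreaRect((k*1000).astype(np.float32)) if len(k) else 0)
cv2.imwrite("pics/c4.png",np.hstack([cv2.resize(s["frame"][120:330,80:290,::-1],(400,400)),cv2.resize(p["frame"][:,:,::-1],(400,400))]))
```

```text
(14.85, array([-133.7,   98.3]), np.float64(198.0), array([0.2, 0.3, 1.3]), -1.4206091107223846e-05, array([-0.55,  0.42, -0.35,  1.79,  0.17,  0.97, -2.62]))
w 941 ((-105.86857604980469, 99.44877624511719), (33.155818939208984, 11.843557357788086), 89.49473571777344)
w 2280 ((-105.80401611328125, 0.9062652587890625), (12.367639541625977, 79.97760772705078), 0.44841474294662476)
s 119 ((-109.85108947753906, 100.18670654296875), (13.10523796081543, 33.473724365234375), 0.4259946942329407)
s 245 ((-108.95706939697266, 1.8355598449707031), (14.327129364013672, 79.48200988769531), 0.6956769824028015)
t 89 ((-105.5865478515625, 100.19513702392578), (34.0938835144043, 12.17561149597168), 84.19027709960938)
t 232 ((-106.18084716796875, 0.33074951171875), (78.8886489868164, 12.008435249328613), 89.65880584716797)
```

View pics/c4.png

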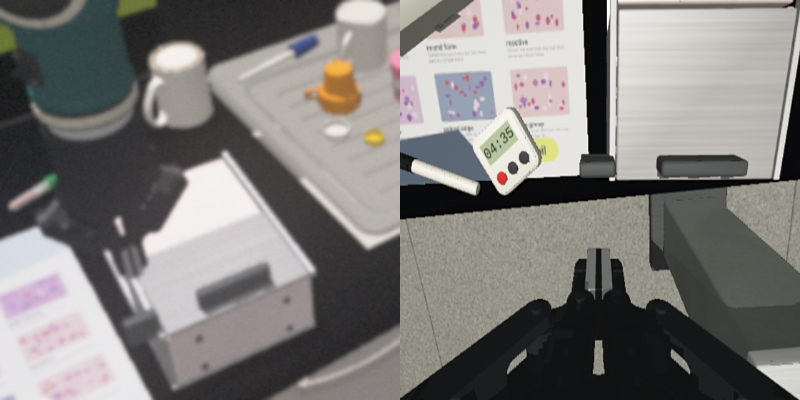

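The outer door is shut (0 mm) and the fingers are in line with the inner handle. Before pushing, I'll check for obstacles (the microscope) along the sweep while descending.

Request:
carry_out:
  motion:
    - {"delta_pos": [0, 0, 25], "rotation": [0, 0, 0]}
    - {"delta_pos": [0, 0, 25], "rotation": [0, 0, 0]}
    - {"delta_pos": [0, 0, 25], "rotation": [0, 0, 0]}
    - {"delta_pos": [0, 0, 20], "rotation": [0, 0, 0]}
    - {"delta_pos": [0, 0, 6], "rotation": [0, 0, 0]}

```text
clock: 15.5
tcp_pos: [0.4185, 0.4025, 0.0951]
eef_rot: [0.002, 0.999, -0.039, -0.001]
wrist_force: [-0.4, -0.0, 0.7]
width: 0.0004
finger_force: 0.0
```

Run:
```python
from h import *
print(hf())
for n in("top","scene"):
    p=env.get_image(n);w,v,u=world(p);q=(w[:,:2]-O)@R*1000
    m=(w[:,2]>.06)&(w[:,2]<.5)&(q[:,0]>-10)&(q[:,0]<250)&(q[:,1]>110)&(q[:,1]<350)
    k=q[m]; print(n,m.sum()); 
    if m.any(): 
        print(np.c_[k,w[m][:,2]*1000][np.argsort(k[:,1])][:400:50].round())
```

```text
(15.5, array([-134.2,   97.3]), np.float64(95.1), array([-0.4, -0. ,  0.7]), 0.00043647246774569263, array([-0.58,  0.55, -0.31,  1.86,  0.23,  0.77, -2.67]))
top 1147
[[ 33. 223. 183.]
 [ 50. 230. 181.]
 [ 40. 234. 185.]
 [ 65. 238. 185.]
 [ 74. 242. 174.]
 [ 29. 244. 186.]
 [ 47. 247. 187.]
 [ 62. 249. 187.]]
scene 3232
[[ 30. 221. 181.]
 [ 51. 232. 185.]
 [ 48. 238. 185.]
 [ 49. 242. 181.]
 [ 34. 246. 183.]
 [ 21. 249. 185.]
 [ 14. 252. 179.]
 [ 33. 255. 183.]]
```

Request:
carry_out:
  motion:
    - {"delta_pos": [8, -2, 0], "rotation": [0, 0, 0]}
    - {"delta_pos": [8, 0, 0], "rotation": [0, 0, 0]}
    - {"delta_pos": [12, 0, 0], "rotation": [0, 0, 0]}
    - {"delta_pos": [12, 0, 0], "rotation": [0, 0, 0]}
    - {"delta_pos": [12, 0, 0], "rotation": [0, 0, 0]}

```text
clock: 16.1
tcp_pos: [0.4722, 0.4027, 0.0977]
eef_rot: [-0.0, 0.999, -0.039, 0.0]
wrist_force: [-2.0, 1.5, 0.6]
width: -0.0001
finger_force: 1.1
```

Request:
carry_out:
  motion:
    - {"delta_pos": [12, 0, 0], "rotation": [0, 0, 0]}
    - {"delta_pos": [12, 0, 0], "rotation": [0, 0, 0]}
    - {"delta_pos": [12, 0, 0], "rotation": [0, 0, 0]}
    - {"delta_pos": [8, 0, 0], "rotation": [0, 0, 0]}
    - {"delta_pos": [0, 0, 0], "rotation": [0, 0, 0]}

```text
clock: 16.6
tcp_pos: [0.5166, 0.3982, 0.097]
eef_rot: [0.0, 0.999, -0.04, 0.001]
wrist_force: [0.4, -0.4, 0.9]
width: 0.0
finger_force: 0.0
```

```bash
python3 -c "from h import *;print(hf())"
```

```text
(16.6, array([-36. , 100.4]), np.float64(97.0), array([ 0.4, -0.4,  0.9]), 3.143026764185741e-05, array([-0.5 ,  0.65, -0.29,  1.68,  0.24,  0.85, -2.54]))
```

Request:
carry_out:
  motion:
    - {"delta_pos": [8, 0, 0], "rotation": [0, 0, 0]}
    - {"delta_pos": [8, 0, 0], "rotation": [0, 0, 0]}
    - {"delta_pos": [6, 0, 0], "rotation": [0, 0, 0]}
    - {"delta_pos": [4, 0, 0], "rotation": [0, 0, 0]}
    - {"delta_pos": [0, 0, 0], "rotation": [0, 0, 0]}

```text
clock: 17.1
tcp_pos: [0.5416, 0.3968, 0.0972]
eef_rot: [-0.0, 0.999, -0.039, 0.0]
wrist_force: [-0.1, -0.2, 0.7]
width: 0.0001
finger_force: 0.0
```

Request:
carry_out:
  motion:
    - {"delta_pos": [2, 0, 0], "rotation": [0, 0, 0]}
    - {"delta_pos": [1, 0, 0], "rotation": [0, 0, 0]}
    - {"delta_pos": [0, 0, 0], "rotation": [0, 0, 0]}

```text
clock: 17.4
tcp_pos: [0.5436, 0.397, 0.0973]
eef_rot: [0.0, 0.999, -0.039, 0.0]
wrist_force: [-1.5, -0.1, -0.6]
width: 0.0
finger_force: 0.5
```

```bash
python3 -c "from h import *;print(hf())"
```

```text
(17.4, array([ -9. , 101.2]), np.float64(97.3), array([-1.5, -0.1, -0.6]), 5.55130538806981e-06, array([-0.48,  0.68, -0.29,  1.62,  0.23,  0.88, -2.51]))
```

Now at about 112–114 mm open. I'll back off, rise and verify.

Request:
carry_out:
  motion:
    - {"delta_pos": [-6, 0, 0], "rotation": [0, 0, 0]}
    - {"delta_pos": [-6, 0, 0], "rotation": [0, 0, 0]}
    - {"delta_pos": [-4, 0, -15], "rotation": [0, 0, 0]}
    - {"delta_pos": [0, 0, -30], "rotation": [0, 0, 0]}
    - {"delta_pos": [0, 0, -35], "rotation": [0, 0, 0]}

```text
clock: 17.9
tcp_pos: [0.5266, 0.3981, 0.1783]
eef_rot: [0.0, 0.999, -0.038, -0.001]
wrist_force: [1.8, 0.2, -0.2]
width: 0.0002
finger_force: 0.0
```

Request:
carry_out:
  motion:
    - {"delta_pos": [-20, 0, -15], "rotation": [0, 0, 0]}
    - {"delta_pos": [-20, 0, 0], "rotation": [0, 0, 0]}
    - {"delta_pos": [0, 0, 0], "rotation": [0, 0, 0]}
    - {"delta_pos": [0, 0, 0], "rotation": [0, 0, 0]}

```text
clock: 18.3
tcp_pos: [0.488, 0.4015, 0.1934]
eef_rot: [-0.0, 0.999, -0.038, 0.001]
wrist_force: [0.2, -0.3, -0.4]
width: -0.0001
finger_force: 0.0
```

Run:
```python
from h import *
print(hf())
p=env.get_image("wrist");s=env.get_image("scene");t=env.get_image("top")
for n,x in(("w",p),("s",s),("t",t)):
    w,v,u=world(x);q=(w[:,:2]-O)@R
    h=q[(w[:,2]>.104)&(w[:,2]<.116)&(abs(q[:,0])<.13)&(abs(q[:,1])<.13)]
    for k in(h[h[:,1]>.075],h[abs(h[:,1])<.05]): print(n,len(k),cv2.minAreaRect((k*1000).astype(np.float32)) if len(k) else 0)
cv2.imwrite("pics/c5.png",np.hstack([cv2.resize(s["frame"][120:330,80:290,::-1],(400,400)),cv2.resize(p["frame"][:,:,::-1],(400,400))]))
```

```text
(18.3, array([-64.8, 101.5]), np.float64(193.4), array([ 0.2, -0.3, -0.4]), -0.00014244277159532895, array([-0.5 ,  0.5 , -0.33,  1.67,  0.19,  1.  , -2.54]))
w 1088 ((8.714227676391602, 100.0635757446289), (33.77626037597656, 11.158730506896973), 89.97056579589844)
w 2089 ((-105.1891098022461, 1.1317062377929688), (79.43883514404297, 12.797550201416016), 89.85284423828125)
s 98 ((5.762514114379883, 100.26983642578125), (15.899356842041016, 33.91878890991211), 0.9376011490821838)
s 244 ((-109.21742248535156, 1.3441276550292969), (14.39553165435791, 78.9064712524414), 0.5464365482330322)
t 96 ((7.822226524353027, 101.16949462890625), (11.575384140014648, 35.37189865112305), 1.8639590740203857)
t 227 ((-105.951904296875, 0.89874267578125), (12.322739601135254, 78.67805480957031), 0.12895262241363525)
```

View pics/c5.png

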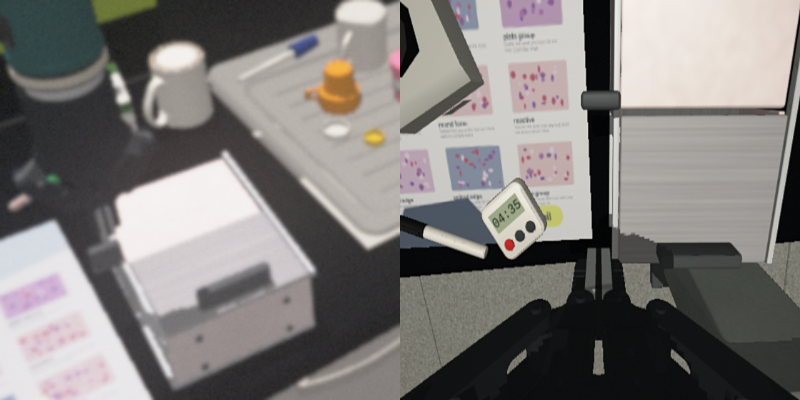

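The inner door is open about 114 mm, the outer door is shut, and the arm is clear of everything.

```bash
python3 -c "from h import *;print(env.finish_job())"
```

```text
the job is handed in; nothing more can be done
None
```

I've handed the job in, with no verdict returned: the cup was set upright in the chamber, the outer door then measured shut, and the inner door was then slid open about 114 mm; I couldn't see the cup again once the lid was shut.

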